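# Set a filter photometer by touch and take a reading

### The job

Take a reading on the filter photometer by touch alone, picking nothing up: push the open light hood fully shut over the sample vial, and push the lever of the filter dial clockwise (seen from above) so that it rests exactly four clicks on from where it stands now. Only when both are done, press the square key fully in and let it go. Leave the vial in its well and do not disturb the timer, capped tube, pen and beaker standing round the instrument.

Things in the scene. Friction and masses are not known exactly. Their poses are not given: they have to be found in the camera images.
- photometer: White bench instrument, fixed; 180 (x) x 260 (y) mm, its flat deck 46 mm above the bench. Origin: centre of its underside, on the bench; x points to its back, y to its left, z up. Dial: right half, axis at (-20, -50). Grey sample block: left back corner, 88 x 96 mm, x 0 to 88, y 33 to 129, top 60 mm above the bench. A tilted display lies across the back of the right half, x 50 to 83, y -109 to 11, top 63 mm. All in mm, instrument frame.
- filter_dial (a joint): Dial angle, rad, growing clockwise seen from above. Eight clicks 30 deg (0.524) apart, 0 to 3.665; stops 0.12 beyond the ends. Starts in one of the first three. A sprung ball draws it to the nearest click; some 0.2 N m (5 N on the lever) takes it over to the next, when it jumps ahead by itself. At 0 the lever points left, slightly forward (105 deg anticlockwise from the instrument's x).
- dial_axis (a point): Point on the dial's vertical axis, 62 mm above the bench (half-way up the lever). The dial is a milled disc of radius 41 mm, 7 mm high over the deck, with a black hub of radius 15 mm and height 26 mm over the deck and one black lever; eight white ticks on the grey plate round it mark the clicks.
- lever_tip (a point): Outer end of the dial's lever, 46 mm from the dial's axis, 62 mm above the bench. The lever is a straight upright bar, 10 mm wide, reaching from the axis to 48 mm radius, standing from 53 to 71 mm above the bench, with a white line on top at its outer end.
- light_hood (a joint): Opening angle of the light hood, rad: 0 fully shut on the sample block, at the start 1.15 to 1.4 (leaning a little to the front). Its stiff hinge keeps it where it is left; 1.5 N at the free edge moves it. White hollow cap, 78 mm deep from the hinge, 84 wide, 18 high; shut, its flat top is 78 mm above the bench. Open, that flat side faces the instrument's back.
- hood_hinge (a point): Middle of the hood's hinge line, which runs along the instrument's y at its back edge; 60 mm above the bench.
- hood_edge (a point): Middle of the hood's free edge, on its flat outer side: with the hood shut 78 mm in front of the hinge line and 18 mm above it; moves with the hood. Small finger lip, 5 mm, beyond it.
- key_top (a point): Centre of the top of the square white key on the left front of the deck: 26 x 26 mm, its top 10 mm above the deck (56 mm above the bench); travels 4 mm straight down against a spring (3.6 N fully in).
- read_key (a joint): How far the square key is pressed in, m: 0 out, 0.004 fully in.
- sample_vial: Black-capped glass vial standing loose in the round well of the sample block, under the hood: 16 mm diameter, 46 mm high, its top 10 mm above the block. Origin: centre of its underside.
- timer: White lab timer 62 x 62 x 14 mm lying to the right of the photometer; origin: centre of its underside. Not to be disturbed.
- capped_tube: Clear 50 ml tube with a screw cap, 36 mm diameter, 113 mm high, standing loose to the left of the photometer; origin: centre of its underside. Not to be disturbed.
- pen: Slim pen, 145 mm long, 11 mm thick, lying in front of the photometer; origin: its middle, underside. Not to be disturbed.
- beaker: Small glass beaker, 54 mm diameter, 68 mm high, standing behind the photometer's right corner; origin: centre of its underside. Not to be disturbed.

How it is judged:
On the way, in this order (a step that is already met when the one before it is completed fails the run):
1. the hood is fully shut and the dial rests four clicks on (value of joint light_hood below 0.05 rad and distance of lever_tip from where it was at the start of the episode between 0.0744 and 0.084 m and velocity of joint filter_dial between -0.1 and 0.1 rad/s), for 0.3 s.
2. the square key is pressed fully in with the hood shut and the dial four clicks on (value of joint light_hood below 0.05 rad and distance of lever_tip from where it was at the start of the episode between 0.0744 and 0.084 m and value of joint read_key above 0.0032 m), for 0.05 s.
At the end, for the whole second after the job is handed in: Hood shut (within 0.05 rad), the dial at rest four clicks clockwise of its start (within 0.4 of a click), the key out again (within 1 mm), the vial still in its well (raised by less than 8 mm) (all of step 1 and value of joint read_key below 0.001 m and z of sample_vial in the frame of photometer below 0.032 m); the robot touches nothing.
It fails at once if the key is pressed before the hood is shut and the dial is four clicks on (value of joint read_key above 0.002 m and not (value of joint light_hood below 0.05 rad and distance of lever_tip from where it was at the start of the episode between 0.0744 and 0.084 m)).
It fails at once if the vial is lifted out of its well (z of sample_vial in the frame of photometer above 0.04 m).
It fails at once if the timer, pen, beaker or capped tube is shifted by more than 20 mm, lifted or knocked over (distance of any of timer, pen, beaker, capped_tube from where it was at the start of the episode above 0.02 m or angle between any of capped_tube, beaker's own z axis and vertical above 0.4 rad).
It also fails if it takes over 50 s, if anything falls off the work surface, if the arm or the gripper's body presses on something with over 40 N, if the wrist force passes 120 N, or if a joint passes its speed limit or range.

### The arm

A 7-joint arm with a two-finger parallel gripper is mounted at the origin on a cart in front of the work surface, level with it; the furniture and walls round the work are solid. World frame = base frame: x ahead of the robot, y to its left, z up, the work surface at z = 0. Lengths are in m, angles in rad, forces in N, time in s.
With the tool pointing down it reaches from about 0.425 to 0.925 m from the base axis. Payload 6.8 kg.
Tool frame: the origin (TCP) lies at the very end of the fingers, on their centre line; the grasp point (between the pads) lies 19 mm behind it; z points along the fingers, y is the line along which they close (so a half turn about z gives the same grasp; the last joint's range is limited). The gripper opens to 85 mm and grips with 20 to 120 N. Pads are 22 mm wide; open, the fingers measure 114 mm over their backs; the gripper's body (76 mm by 85 mm) begins 54 mm behind the grasp point. The pads swing forward as they close: fully open they stand 13 mm farther back than shut.
Start: joints at [-1.367, 0.477, 0.022, 1.555, -0.011, 1.109, -0.083], TCP at [0.207, 0.642, 0.211] pointing down, gripper open.
Joint ranges: [-2.96, 2.96], [-0.34, 2.1], [-1.41, 1.46], [0.24, 2.44], [-1.37, 4.51], [0.17, 1.92], [-2.96, 2.96]. Speed limits (rad/s): [2.39, 2.39, 3.14, 3.14, 3.14, 3.14, 3.14].

### API

Orientations are given as a rotation vector (axis times angle).
In Python, from cell import sensors, imaging, robot gives the robot as it stands.
- The arm moves only by the tool play_rows, never from a script. Its argument "series" is a list that holds one entry, the list of rows, each a list of 6 numbers: the shift along the world's x, y, z in m, then the turn, a rotation vector about the world's x, y, z in degrees. A call has 1 to 20 rows; each row shifts and turns the commanded pose from where the row before left it; what a row does not reach is not made up. A row lasts 1/10 s, in which the tool goes at most 50 mm and 8.59 degrees, less where a joint would pass 70% of its speed; a pose out of reach is approached as far as the arm can. A call with a gripper value outside its range is refused whole. "gripper" is the gripper command: -1 is fully open, 1 is shut, values between are in proportion, set as the call begins (left out, the last holds). The fingers move at their own pace and stop on an object; "grip_force" is the grip in N (left out, the last holds). Time passes only in rows, so rows that do not move let the fingers close. It gives the time, the measured TCP pose, the force, the opening and the grip force at its end, in the units of the state.
- sensors.sense(): the state, without advancing time (a new reading comes with each control period).
- imaging.snapshot(name): name is "side" or "top"; returns the picture (480x640x3 uint8, blue, green, red); there is no depth.
- imaging.camera_model(name): a dict with "fx", "fy", "cx", "cy" (pixels), "origin" and "orientation" of the camera in the world. Camera axes: x right, y down, z forward; pixel columns grow to the right and rows downward; lengths in m; the calibration is good to about 2 mm. A picture is of the moment at which its call begins. camera_model takes no time and is no camera call.
- robot.close_job(): hands the job in; it is judged then, once.
The state is a dict: "clock": time; "q": joint angles; "joint_vel": joint speeds; "joint_torque": joint torques, N m; "ee_pos": TCP position; "eef_rot": TCP orientation; "force": force on the tool from outside, world axes, zero at the start; "ft_torque": the same for the moment, N m; "opening": finger opening in m; "finger_force": force on a finger pad.
Only numpy, scipy, OpenCV 4.12 (cv2) and the standard library are available. Lean on these libraries where they do the work, as an engineer would, in place of code of your own. Each camera call takes 0.05 s, during which the arm holds its last target. There are 200 camera calls.

## Working session

There is one attempt and no reset: what is moved stays moved. The work goes in short steps, Python scripts to look and compute and a tool call to move; the robot and the scene stay as the last step left them, time stands still between calls to the robot, and variables do not carry over. Pictures are saved under pics/ and viewed, at most 10 in all, crops included, and the job is handed in when it is done.

Besides the shell and the picture viewer there is one more tool, called after "Call:" as name(argument=value, ...) on one line, values as JSON. play_rows: Moves the arm, as the interface text tells. Its arguments: {"type":"object","properties":{"series":{"type":"array","items":{"type":"array","items":{"type":"array","items":{"type":"number"}}}},"gripper":{"type":"number"},"grip_force":{"type":"number"}},"required":["series"]}

```bash
mkdir -p pics; python3 - <<'E'
from cell import sensors, imaging
import cv2
for n in("top","side"):
    cv2.imwrite(f"pics/{n}0.png",imaging.snapshot(n)); print(n,imaging.camera_model(n))
print(sensors.sense())
E
```

```text
top {'fx': 539.2363095471893, 'fy': 539.2363095471893, 'cx': 323.77509625976955, 'cy': 238.15265710440497, 'origin': array([ 0.36070646, -0.09991081,  1.00832639]), 'orientation': array([-2.05294043,  2.17980754, -0.23010556])}
side {'fx': 435.43914414959295, 'fy': 435.43914414959295, 'cx': 323.31164535461795, 'cy': 235.79932473498687, 'origin': array([0.16059735, 0.46662256, 0.52093464]), 'orientation': array([-0.69173668,  2.4267098 , -1.32752474])}
{'clock': 0.1, 'q': array([-1.36711229,  0.47772438,  0.02233228,  1.55633292, -0.01152475,
        1.1092767 , -0.08309574]), 'joint_vel': array([ 0.00021831, -0.00078763, -0.00049401, -0.00422409,  0.00058186,
       -0.00010321, -0.00016593]), 'joint_torque': array([ 3.20217165e-03, -5.97759247e+01,  1.61293633e+00, -2.81951970e+01,
        1.27879667e-02,  5.09363366e-03,  5.18778552e-05]), 'ee_pos': array([0.20688992, 0.64193307, 0.21022639]), 'eef_rot': array([-4.87707615e-01, -3.10334134e+00,  2.52216976e-03]), 'force': array([-0.50175711, -0.5020264 , -0.88253599]), 'ft_torque': array([ 0.02076906, -0.07557399, -0.00799934]), 'finger_force': 0.0, 'opening': 0.08544538444357895}
```

View pics/top0.png

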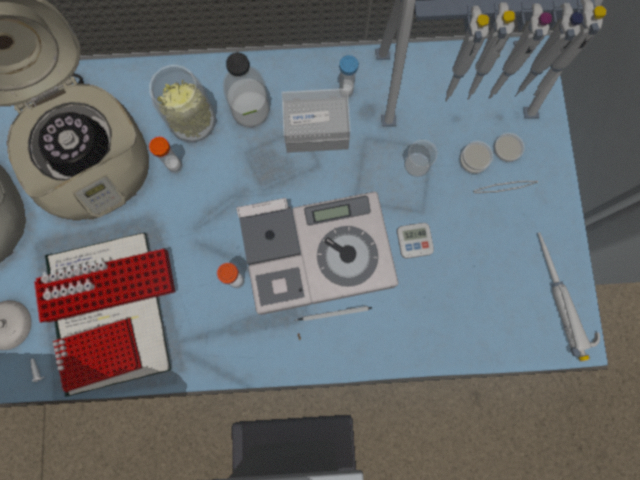

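View pics/side0.png

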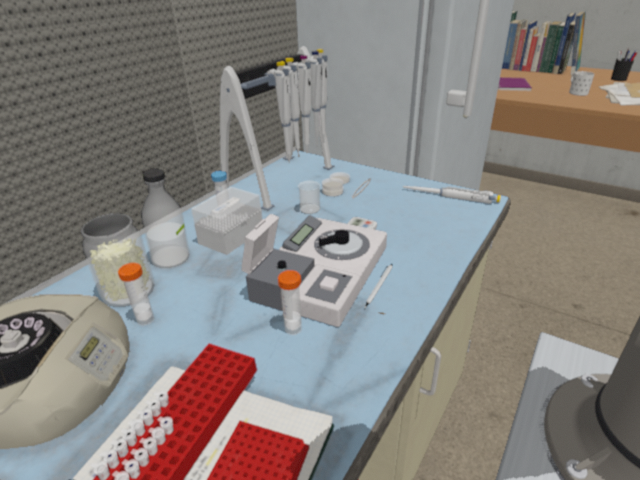

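The top view shows the instrument around (318,253), the dial at (348,254) with its lever to upper-left, the key at (280,286), and the hood open near the top left. I'll enlarge it for the corners.

```bash
python3 - <<'E'
import cv2
im=cv2.imread("pics/top0.png")[185:325,215:415]
cv2.imwrite("pics/c1.png",cv2.resize(im,None,fx=4,fy=4,interpolation=cv2.INTER_CUBIC))
E
```

```text
(no output)
```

View pics/c1.png

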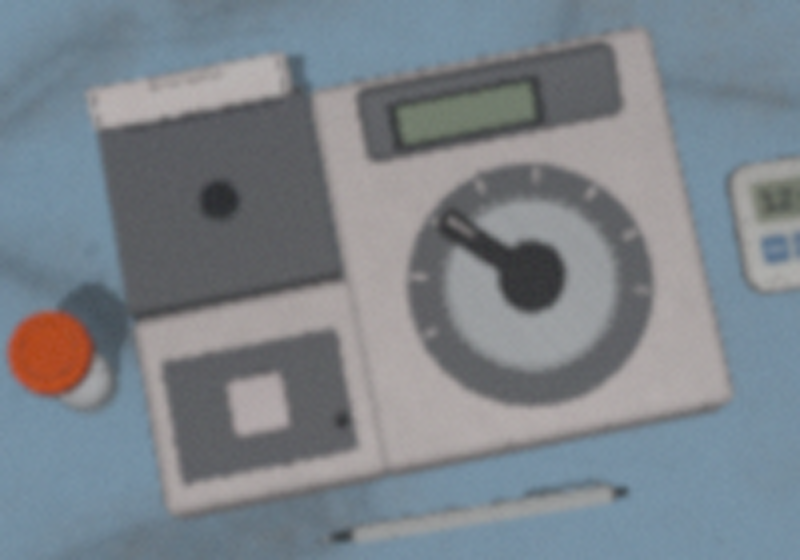

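The crop shows the deck corners at FL (172,512), FR (730,400) and BR (648,30), the disc centre at about (531,285), and the lever on the third tick, i.e. click 2. The target is click 6, at tick (630,234). The key is at (258,404) and the hood edge is at the top.

```bash
cat > h.py <<'E'
import numpy as np
from scipy.spatial.transform import Rotation as R
from scipy.optimize import least_squares
from cell import imaging
def cam(n):
    c=imaging.camera_model(n); return c,R.from_rotvec(c["orientation"]).as_matrix()
def proj(n,P):
    c,M=cam(n); p=(np.asarray(P)-c["origin"])@M
    return np.c_[c["fx"]*p[:,0]/p[:,2]+c["cx"],c["fy"]*p[:,1]/p[:,2]+c["cy"]]
def back(n,uv,z):
    c,M=cam(n); d=M@np.array([(uv[0]-c["cx"])/c["fx"],(uv[1]-c["cy"])/c["fy"],1])
    return c["origin"]+d*(z-c["origin"][2])/d[2]
def full(x,y): return np.array([215+(x+.5)/4-.5,185+(y+.5)/4-.5])
def toW(s,P):
    P=np.asarray(P,float); c,q=np.cos(s[2]),np.sin(s[2])
    return np.c_[s[0]+c*P[:,0]-q*P[:,1],s[1]+q*P[:,0]+c*P[:,1],P[:,2]]
E
python3 - <<'E'
from h import *
P=[(-.09,.13,.046),(-.09,-.13,.046),(.09,-.13,.046),(-.02,-.05,.053),(0,.129,.06),(0,.033,.06)]
px=np.array([full(*a) for a in [(172,512),(730,400),(648,30),(531,285),(137,313),(342,276)]])
f=lambda s:(proj("top",toW(s,P))-px).ravel()
r=least_squares(f,[.4,-.1,-1.5+1.5]);print(r.x,f(r.x).round(1))
s=r.x
k=back("top",full(258,404),.056);print("key",k, (R.from_euler('z',-s[2]).as_matrix()@(k-[s[0],s[1],0])))
print("tip",back("top",full(455,222),.071)); print("axis",toW(s,[(-.02,-.05,.062)]))
print("tube top",back("top",full(50,353),.113),"pen",[back("top",full(*a),.008) for a in[(335,537),(625,491)]])
for a in range(8):
    t=np.radians(105-30*a); print(a,toW(s,[(-.02+.046*np.cos(t),-.05+.046*np.sin(t),.062)]).round(4))
# hood open: hinge and angle from free edge in top view
for x in (.088,.083):
  for th in (1.15,1.25,1.35,1.4):
    c_,s_=np.cos(th),np.sin(th)
    E=[(x-.078*c_+.018*s_,y,.06+.078*s_+.018*c_) for y in(.123,.039)]+[(x-.078*c_,y,.06+.078*s_) for y in(.123,.039)]
    print(x,th,((proj("top",toW(s,E))-[214.6,184.6])*4).round(0).tolist(),proj("side",toW(s,E)).round(0).tolist())
E
```

```text
[ 0.53892477 -0.10471198  0.13558824] [-1.6  1.2  2.1  0.8  1.  -1.4  0.3 -0.4 -1.8  0.3  0.  -0.8]
key [ 0.47854138 -0.03172363  0.056     ] [-0.04996313  0.08048068  0.056     ]
tip [ 0.55239975 -0.1235294   0.071     ]
axis [[ 0.52586699 -0.15695655  0.062     ]]
tube top [0.49806691 0.05005716 0.113     ] pen [array([ 0.4211261 , -0.06092275,  0.008     ]), array([ 0.4340938 , -0.19558532,  0.008     ])]
0 [[ 0.5081 -0.1145  0.062 ]]
1 [[ 0.5317 -0.1113  0.062 ]]
2 [[ 0.5537 -0.1203  0.062 ]]
3 [[ 0.5683 -0.1392  0.062 ]]
4 [[ 0.5715 -0.1627  0.062 ]]
5 [[ 0.5625 -0.1848  0.062 ]]
6 [[ 0.5437 -0.1994  0.062 ]]
7 [[ 0.5201 -0.2026  0.062 ]]
0.088 1.15 [[90.0, 112.0], [288.0, 74.0], [99.0, 154.0], [297.0, 116.0]] [[250.0, 238.0], [276.0, 215.0], [259.0, 244.0], [284.0, 220.0]]
0.088 1.25 [[86.0, 93.0], [285.0, 56.0], [95.0, 136.0], [293.0, 98.0]] [[246.0, 236.0], [272.0, 213.0], [255.0, 241.0], [280.0, 218.0]]
0.088 1.35 [[83.0, 75.0], [281.0, 37.0], [91.0, 117.0], [290.0, 80.0]] [[242.0, 235.0], [268.0, 212.0], [251.0, 239.0], [277.0, 216.0]]
0.088 1.4 [[81.0, 66.0], [280.0, 29.0], [89.0, 108.0], [288.0, 71.0]] [[240.0, 235.0], [266.0, 212.0], [249.0, 238.0], [275.0, 215.0]]
0.083 1.15 [[92.0, 124.0], [291.0, 86.0], [101.0, 165.0], [299.0, 128.0]] [[253.0, 238.0], [278.0, 215.0], [262.0, 244.0], [286.0, 220.0]]
0.083 1.25 [[88.0, 105.0], [287.0, 67.0], [97.0, 147.0], [295.0, 109.0]] [[248.0, 237.0], [274.0, 214.0], [258.0, 242.0], [283.0, 218.0]]
0.083 1.35 [[85.0, 86.0], [283.0, 49.0], [93.0, 129.0], [292.0, 91.0]] [[244.0, 236.0], [270.0, 213.0], [254.0, 240.0], [279.0, 216.0]]
0.083 1.4 [[83.0, 77.0], [282.0, 40.0], [91.0, 120.0], [290.0, 82.0]] [[242.0, 235.0], [268.0, 212.0], [252.0, 239.0], [277.0, 216.0]]
```

```bash
python3 - <<'E'
import cv2
im=cv2.imread("pics/side0.png")[200:340,235:395]
cv2.imwrite("pics/c2.png",cv2.resize(im,None,fx=4,fy=4,interpolation=cv2.INTER_CUBIC))
E
```

```text
(no output)
```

View pics/c2.png

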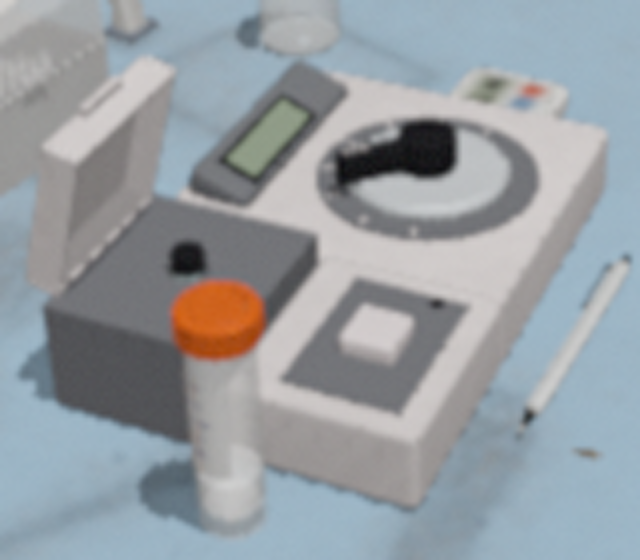

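The hood stands at roughly 1.3 rad and its back is clear. I'll compute waypoints for the hood arc and the dial sweep.

```bash
python3 - <<'E'
from h import *
s=[.5389,-.1047,.1356]
print("rack front",back("top",(316,150),.05))
W=lambda x,y,z:toW(s,[(x,y,z)])[0].round(3)
print("pre",W(.135,.081,.122))
for th in (1.4,1.2,1.0,.8,.6,.4,.2,0):
    c,q=np.cos(th),np.sin(th)
    print(th,W(.088-.06*c+.018*q+.011,.081,.06+.06*q+.018*c))
E
```

```text
rack front [ 0.7307285  -0.11156895  0.05      ]
pre [ 0.662 -0.006  0.122]
1.4 [ 0.634 -0.01   0.122]
1.2 [ 0.621 -0.012  0.122]
1.0 [ 0.609 -0.013  0.12 ]
0.8 [ 0.597 -0.015  0.116]
0.6 [ 0.587 -0.016  0.109]
0.4 [ 0.578 -0.018  0.1  ]
0.2 [ 0.571 -0.019  0.09 ]
0 [ 0.567 -0.019  0.078]
```

Call:
play_rows(series=[[[0.02,-0.04,0.02,0,0,4],[0.02,-0.04,0.02,0,0,4],[0.02,-0.04,0.02,0,0,4],[0.02,-0.04,0.02,0,0,4],[0.02,-0.04,0.01,0,0,4],[0.02,-0.04,0,0,0,4],[0.02,-0.045,0,0,0,1.7],[0.02,-0.045,0,0,0,0],[0.02,-0.045,0,0,0,0],[0.02,-0.045,0,0,0,0]]], gripper=1)

```text
clock: 1.1
ee_pos: [0.4073, 0.2203, 0.301]
eef_rot: [0.215, -3.134, -0.0]
force: [1.7, -0.2, 0.7]
opening: -0.0001
finger_force: 0.0
```

Call:
play_rows(series=[[[0.028,-0.025,0,0,0,0],[0.028,-0.025,0,0,0,0],[0.028,-0.025,0,0,0,0],[0.028,-0.025,0,0,0,0],[0.028,-0.025,0,0,0,0],[0.028,-0.025,0,0,0,0],[0.028,-0.025,0,0,0,0],[0.028,-0.025,0,0,0,0],[0.031,-0.028,0,0,0,0],[0,0,-0.03,0,0,0],[0,0,-0.03,0,0,0],[0,0,-0.03,0,0,0],[0,0,-0.02,0,0,0],[0,0,-0.02,0,0,0],[0,0,0,0,0,0]]])

```text
clock: 2.6
ee_pos: [0.6596, -0.0053, 0.1676]
eef_rot: [0.215, -3.128, 0.0]
force: [-0.5, 0.4, 0.1]
opening: 0.0003
finger_force: 0.0
```

```bash
python3 - <<'E'
from cell import imaging,sensors
import cv2
cv2.imwrite("pics/s1.png",imaging.snapshot("side")); print(sensors.sense()["ee_pos"])
E
```

```text
[ 0.66086851 -0.00541321  0.16962583]
```

View pics/s1.png

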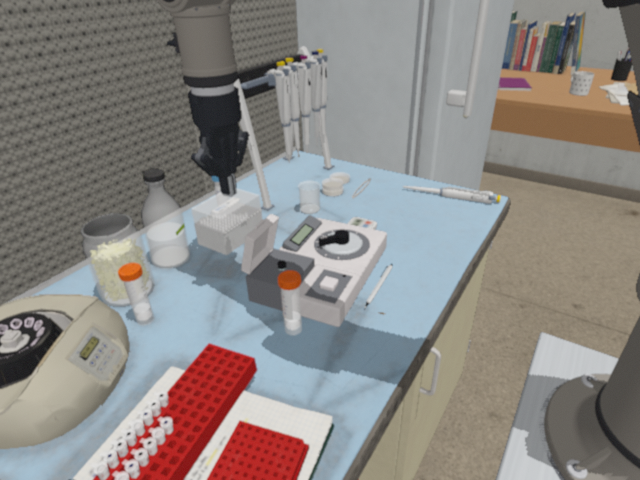

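The fingers are at (228,190), behind the open hood and clear of the rack. Next I descend and sweep the hood shut.

Call:
play_rows(series=[[[0,0,-0.024,0,0,0],[0,0,-0.024,0,0,0],[-0.014,-0.002,0,0,0,0],[-0.014,-0.002,0,0,0,0],[-0.0065,-0.001,0,0,0,0],[-0.0065,-0.001,0,0,0,0],[-0.006,-0.001,-0.001,0,0,0],[-0.006,-0.001,-0.001,0,0,0],[-0.006,-0.001,-0.002,0,0,0],[-0.006,-0.001,-0.002,0,0,0],[-0.005,-0.001,-0.0035,0,0,0],[-0.005,-0.001,-0.0035,0,0,0],[-0.0045,-0.001,-0.0045,0,0,0],[-0.0045,-0.001,-0.0045,0,0,0],[-0.0035,0,-0.005,0,0,0],[-0.0035,0,-0.005,0,0,0],[-0.002,0,-0.006,0,0,0],[-0.002,0,-0.006,0,0,0],[0,0,0,0,0,0]]])

```text
clock: 4.55
ee_pos: [0.5661, -0.0195, 0.078]
eef_rot: [0.215, -3.132, 0.0]
force: [-0.7, -0.1, 0.6]
opening: -0.0002
finger_force: 0.0
```

Press down a little to seat it.

Call:
play_rows(series=[[[0,0,-0.001,0,0,0],[0,0,-0.001,0,0,0],[0,0,-0.001,0,0,0],[0,0,0,0,0,0]]])

```text
clock: 4.95
ee_pos: [0.5672, -0.0195, 0.0761]
eef_rot: [-0.215, 3.134, -0.0]
force: [-0.2, 0.1, -0.2]
opening: 0.0
finger_force: 0.0
```

```bash
python3 - <<'E'
from cell import imaging,sensors
import cv2,numpy as np
a=imaging.snapshot("side")[180:330,235:385]
b=imaging.snapshot("top")[175:325,215:415]
z=lambda i:cv2.resize(i,None,fx=2.25,fy=3,interpolation=cv2.INTER_CUBIC)
cv2.imwrite("pics/s2.png",np.hstack([cv2.resize(a,(450,450)),z(b)[:450,:350]])); print(sensors.sense()["force"])
E
```

```text
[-0.20576205 -0.65596598 -0.00167673]
```

View pics/s2.png

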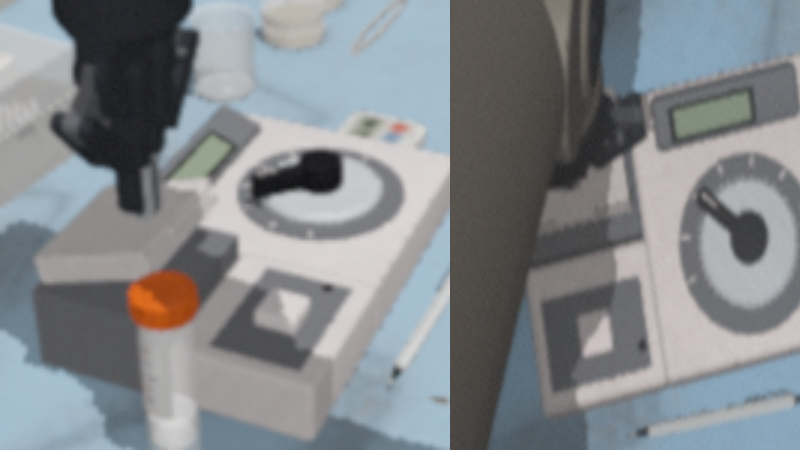

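The hood is nearly shut, with the fingers on its flat top and the free edge possibly still a little up. I'll move nearer the free edge and press until there is force.

Call:
play_rows(series=[[[0,0,0.01,0,0,0],[-0.01,-0.001,0,0,0,0],[-0.01,-0.001,0,0,0,0],[0,0,-0.005,0,0,0],[0,0,-0.004,0,0,0],[0,0,-0.002,0,0,0],[0,0,-0.001,0,0,0],[0,0,-0.001,0,0,0],[0,0,0,0,0,0]]])

```text
clock: 5.95
ee_pos: [0.5472, -0.0215, 0.0729]
eef_rot: [0.215, -3.134, 0.0]
force: [-0.2, 0.3, -0.1]
opening: -0.0002
finger_force: 0.0
```

Call:
play_rows(series=[[[0,0,-0.001,0,0,0],[0,0,-0.001,0,0,0],[0,0,-0.001,0,0,0],[0,0,-0.001,0,0,0],[0,0,0,0,0,0]]])

```text
clock: 6.45
ee_pos: [0.547, -0.0215, 0.069]
eef_rot: [0.215, -3.134, 0.0]
force: [-0.2, 0.1, 0.4]
opening: 0.0001
finger_force: 0.0
```

```bash
python3 - <<'E'
from cell import imaging,sensors
import cv2,numpy as np
a=imaging.snapshot("side")[200:320,235:355]
cv2.imwrite("pics/s3.png",cv2.resize(a,(600,600),interpolation=cv2.INTER_CUBIC)); d=sensors.sense();print(d["force"],d["ee_pos"])
E
```

```text
[ 0.137305   -0.25807733 -0.40704471] [ 0.54705431 -0.02151792  0.06901203]
```

View pics/s3.png

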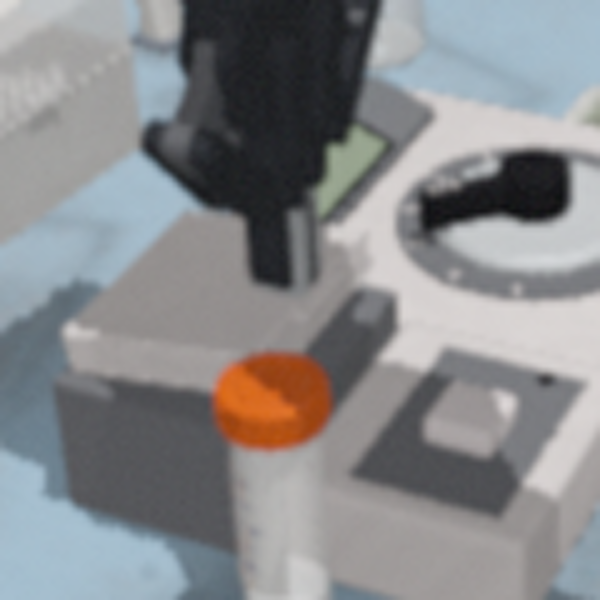

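```bash
python3 - <<'E'
from h import *
s=[.5389,-.1047,.1356]
f=lambda P:((proj("side",P)-[235,200])*5).round(0).tolist()
print("tcp",f([(.547,-.0215,.069),(.547,-.0215,.089)]))
for th in(0,.1,.2,.3):
    c,q=np.cos(th),np.sin(th)
    P=[(.088-r*c+t*q,y,.06+r*q+t*c) for r,t,y in((.078,.018,.123),(.078,.018,.039),(0,.018,.123),(0,.018,.039),(.078,0,.123))]
    print(th,f(toW(s,P)))
print("block",f(toW(s,[(0,.129,.06),(0,.033,.06),(.088,.129,.06)])))
E
```

```text
tcp [[290.0, 329.0], [287.0, 282.0]]
0 [[254.0, 381.0], [367.0, 251.0], [57.0, 327.0], [181.0, 206.0], [258.0, 424.0]]
0.1 [[247.0, 361.0], [360.0, 232.0], [53.0, 326.0], [177.0, 205.0], [256.0, 405.0]]
0.2 [[238.0, 341.0], [352.0, 213.0], [49.0, 326.0], [173.0, 204.0], [251.0, 386.0]]
0.3 [[226.0, 321.0], [342.0, 194.0], [44.0, 326.0], [169.0, 204.0], [244.0, 367.0]]
block [[276.0, 442.0], [400.0, 289.0], [54.0, 379.0]]
```

By projection the real fingertip sits about 15 mm above the reported TCP, so the hood is still slightly open. I'll keep pressing until the force rises.

Call:
play_rows(series=[[[0,0,-0.002,0,0,0],[0,0,-0.002,0,0,0],[0,0,-0.002,0,0,0],[0,0,0,0,0,0]]])

```text
clock: 6.9
ee_pos: [0.5468, -0.0215, 0.0627]
eef_rot: [0.215, -3.134, 0.0]
force: [-0.1, -0.7, 0.6]
opening: 0.0002
finger_force: 0.0
```

Call:
play_rows(series=[[[0,0,-0.001,0,0,0],[0,0,-0.001,0,0,0],[0,0,0,0,0,0]]])

```text
clock: 7.2
ee_pos: [0.547, -0.0215, 0.061]
eef_rot: [0.215, -3.134, 0.0]
force: [0.6, -0.4, 0.8]
opening: 0.0003
finger_force: 0.0
```

Call:
play_rows(series=[[[0,0,-0.001,0,0,0],[0,0,-0.001,0,0,0],[0,0,0,0,0,0]]])

```text
clock: 7.5
ee_pos: [0.547, -0.0215, 0.059]
eef_rot: [0.215, -3.134, -0.0]
force: [0.5, -0.3, 0.2]
opening: 0.0001
finger_force: 0.0
```

Call:
play_rows(series=[[[0,0,-0.001,0,0,0],[0,0,-0.001,0,0,0],[0,0,0,0,0,0]]])

```text
clock: 7.8
ee_pos: [0.5471, -0.0215, 0.0578]
eef_rot: [0.214, -3.134, -0.001]
force: [-3.1, 0.6, 8.2]
opening: -0.0001
finger_force: 3.9
```

Call:
play_rows(series=[[[0,0,-0.001,0,0,0],[0,0,0,0,0,0]]])

```text
clock: 8.0
ee_pos: [0.5471, -0.0216, 0.0575]
eef_rot: [0.214, -3.134, -0.001]
force: [-5.9, 1.2, 16.3]
opening: 0.0
finger_force: 8.3
```

Call:
play_rows(series=[[[0,0,0.02,0,0,0],[0,0,0.04,0,0,0],[0,0,0.03,0,0,0],[-0.03,0.03,0.0,0,0,0],[-0.04,0.04,0,0,0,0],[-0.04,0.04,0,0,0,0],[-0.04,0.04,0,0,0,0],[0,0.04,0,0,0,0],[0,0.04,0,0,0,0]]])

```text
clock: 8.9
ee_pos: [0.4098, 0.1959, 0.1465]
eef_rot: [-0.215, 3.134, 0.001]
force: [1.7, -0.1, 0.3]
opening: 0.0
finger_force: 0.0
```

```bash
python3 - <<'E'
from cell import imaging,sensors
import cv2,numpy as np
a=imaging.snapshot("side")[190:340,235:395]
b=imaging.snapshot("top")[185:325,215:415]
cv2.imwrite("pics/top4.png",b)
cv2.imwrite("pics/s4.png",np.hstack([cv2.resize(a,(400,375)),cv2.resize(b,(400,280))[:,:],][:1])); 
c=np.zeros((600,800,3),np.uint8); c[:300,:]=0
A=cv2.resize(a,(400,375),interpolation=2);B=cv2.resize(b,(400,280),interpolation=2);c=np.zeros((375,800,3),np.uint8);c[:,:400]=A;c[:280,400:]=B
cv2.imwrite("pics/s4.png",c); d=sensors.sense();print(d["force"],d["ee_pos"],d["q"])
E
```

```text
[ 1.49680430e-04 -9.73869734e-01  6.32892998e-01] [0.4107642  0.20052    0.14659468] [-0.83577541  0.19989592  0.2788723   2.14119685 -0.0780072   0.80659789
  1.207244  ]
```

View pics/s4.png

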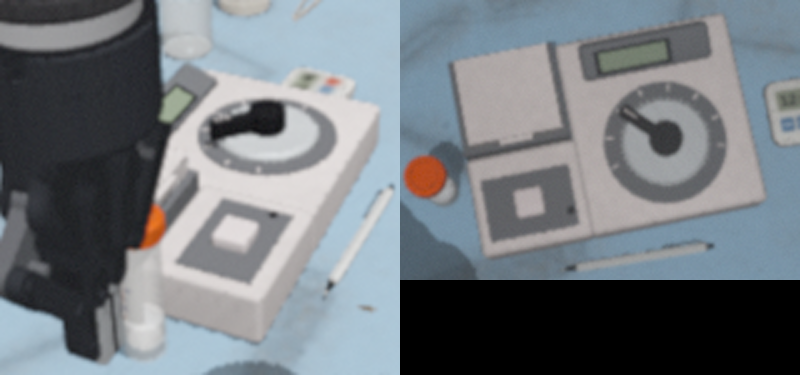

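The hood is shut (stiff at 16 N), and the tube, pen and timer are in place. Next I simulate the finger/lever contact for the dial sweep.

```bash
cat >> h.py <<'E'
from scipy.optimize import brentq
def lever(cx,cy,hx=.011,hy=.0145):   # inst-aligned box centre rel. axis -> lever click, contact radius
    C=np.array([(cx+a*hx,cy+b*hy) for a in(-1,1) for b in(-1,1)])
    def g(phi): return (C@[-np.sin(phi),np.cos(phi)]).min()-.005
    a=np.arctan2(cy,cx)
    phi=brentq(g,a-1.4,a); i=(C@[-np.sin(phi),np.cos(phi)]).argmin()
    return (105-np.degrees(phi))/30, C[i]@[np.cos(phi),np.sin(phi)]
E
python3 - <<'E'
from h import *
s=[.5389,-.1047,.1356]
r=.037
for b in list(range(90,-40,-10))+[-34,-37]:
    t=np.radians(b);cx,cy=r*np.cos(t),r*np.sin(t)
    print(b,toW(s,[(-.02+cx,-.05+cy,0)])[0,:2].round(4),[np.round(lever(cx,cy,.011,h),2) for h in(.010,.0145)])
E
```

```text
90 [ 0.5208 -0.1203] [array([1.57, 0.03]), array([1.75, 0.02])]
80 [ 0.5273 -0.12  ] [array([1.92, 0.03]), array([2.12, 0.03])]
70 [ 0.5337 -0.1208] [array([2.24, 0.03]), array([2.45, 0.03])]
60 [ 0.5398 -0.1227] [array([2.53, 0.04]), array([2.75, 0.03])]
50 [ 0.5456 -0.1256] [array([2.82, 0.04]), array([3.03, 0.04])]
40 [ 0.5507 -0.1295] [array([3.09, 0.04]), array([3.29, 0.04])]
30 [ 0.5551 -0.1343] [array([3.35, 0.04]), array([3.59, 0.02])]
20 [ 0.5586 -0.1397] [array([3.69, 0.02]), array([4.05, 0.02])]
10 [ 0.5611 -0.1457] [array([4.14, 0.03]), array([4.45, 0.03])]
0 [ 0.5625 -0.1519] [array([4.55, 0.03]), array([4.79, 0.03])]
-10 [ 0.5628 -0.1584] [array([4.91, 0.03]), array([5.11, 0.03])]
-20 [ 0.562  -0.1648] [array([5.25, 0.03]), array([5.39, 0.04])]
-30 [ 0.5601 -0.1709] [array([5.56, 0.04]), array([5.66, 0.04])]
-34 [ 0.559  -0.1733] [array([5.67, 0.04]), array([5.76, 0.04])]
-37 [ 0.5581 -0.175 ] [array([5.76, 0.04]), array([5.84, 0.04])]
```

Call:
play_rows(series=[[[0.0105,-0.0315,0,0,0,0],[0.0105,-0.0315,0,0,0,0],[0.0105,-0.0315,0,0,0,0],[0.0105,-0.0315,0,0,0,0],[0.0105,-0.0315,0,0,0,0],[0.0105,-0.0315,0,0,0,0],[0.0105,-0.0315,0,0,0,0],[0.0105,-0.0315,0,0,0,0],[0.0105,-0.0315,0,0,0,0],[0.0105,-0.0315,0,0,0,0],[0,0,0,0,0,0],[0,0,0,0,0,0]]])

```text
clock: 10.2
ee_pos: [0.5155, -0.1216, 0.1459]
eef_rot: [0.211, -3.134, 0.0]
force: [-0.4, 0.5, 0.4]
opening: -0.0002
finger_force: 0.0
```

Call:
play_rows(series=[[[0.001,0.007,-0.02,0,0,0],[0,0,-0.02,0,0,0],[0,0,-0.02,0,0,0],[0,0,-0.02,0,0,0],[0,0,-0.013,0,0,0],[0,0,-0.006,0,0,0],[0,0,-0.006,0,0,0],[0,0,0,0,0,0]]])

```text
clock: 11.0
ee_pos: [0.5169, -0.1132, 0.0409]
eef_rot: [0.215, -3.134, -0.0]
force: [-0.4, -0.3, -0.4]
opening: 0.0002
finger_force: 0.0
```

Call:
play_rows(series=[[[0.004,-0.007,0,0,0,0],[0.0032,0,0,0,0,0],[0.0033,0,0,0,0,0],[0.0032,-0.0004,0,0,0,0],[0.0032,-0.0004,0,0,0,0],[0.003,-0.001,0,0,0,0],[0.0031,-0.0009,0,0,0,0],[0.0029,-0.0014,0,0,0,0],[0.0029,-0.0015,0,0,0,0],[0.0025,-0.002,0,0,0,0],[0.0026,-0.0019,0,0,0,0]]])

```text
clock: 12.1
ee_pos: [0.5497, -0.1291, 0.0407]
eef_rot: [0.215, -3.131, -0.003]
force: [-6.1, 3.1, 3.8]
opening: -0.0003
finger_force: 2.9
```

Call:
play_rows(series=[[[0.0022,-0.0024,0,0,0,0],[0.0022,-0.0024,0,0,0,0],[0.0018,-0.0027,0,0,0,0],[0.0017,-0.0027,0,0,0,0],[0.0013,-0.003,0,0,0,0],[0.0012,-0.003,0,0,0,0]]])

```text
clock: 12.7
ee_pos: [0.5606, -0.1445, 0.0408]
eef_rot: [0.216, -3.132, -0.004]
force: [-4.4, 6.9, 3.6]
opening: -0.0
finger_force: 3.1
```

Call:
play_rows(series=[[[0.0007,-0.0031,0,0,0,0],[0.0007,-0.0031,0,0,0,0],[0.0002,-0.0032,0,0,0,0],[0.0001,-0.0033,0,0,0,0],[-0.0004,-0.0032,0,0,0,0],[-0.0004,-0.0032,0,0,0,0],[0,0,0,0,0,0]]])

```text
clock: 13.4
ee_pos: [0.5623, -0.1644, 0.041]
eef_rot: [0.215, -3.134, -0.002]
force: [0.2, 4.3, 0.8]
opening: 0.0003
finger_force: 1.6
```

Call:
play_rows(series=[[[-0.001,-0.003,0,0,0,0],[0,0,0,0,0,0]]])

```text
clock: 13.6
ee_pos: [0.5612, -0.1684, 0.0411]
eef_rot: [-0.215, 3.134, -0.0]
force: [0.7, 2.5, -0.1]
opening: -0.0004
finger_force: 0.9
```

Call:
play_rows(series=[[[-0.001,-0.003,0,0,0,0],[0,0,0,0,0,0]]])

```text
clock: 13.8
ee_pos: [0.5599, -0.1728, 0.0412]
eef_rot: [-0.213, 3.134, -0.002]
force: [-0.4, -0.2, -0.1]
opening: -0.0001
finger_force: 0.0
```

The force dropped to zero, so the lever jumped ahead. I'll lift, move above the key and look.

Call:
play_rows(series=[[[0.001,0.003,0.01,0,0,0],[0,0,0.03,0,0,0],[0,0,0.03,0,0,0],[0,0,0.01,0,0,0],[-0.02,0.03,0,0,0,0],[-0.02,0.03,0,0,0,0],[-0.02,0.03,0,0,0,0],[-0.02,0.03,0,0,0,0],[0,0.02,0,0,0,0],[0,0,0,0,0,0],[0,0,0,0,0,0]]])

```text
clock: 14.9
ee_pos: [0.4814, -0.0285, 0.1213]
eef_rot: [-0.216, 3.134, -0.001]
force: [0.4, 0.1, -0.4]
opening: -0.0
finger_force: 0.0
```

```bash
python3 - <<'E'
from cell import imaging,sensors
import cv2,numpy as np
a=imaging.snapshot("side")[190:340,235:395]
b=imaging.snapshot("top")[185:325,215:415]
A=cv2.resize(a,(320,300),interpolation=2);B=cv2.resize(b,(480,336),interpolation=2);c=np.zeros((336,800,3),np.uint8);c[:300,:320]=A;c[:,320:]=B
cv2.imwrite("pics/s5.png",c); d=sensors.sense();print(d["force"],d["ee_pos"])
E
```

```text
[-0.08522144 -0.6541422   0.55148687] [ 0.48150047 -0.02954418  0.12120967]
```

View pics/s5.png

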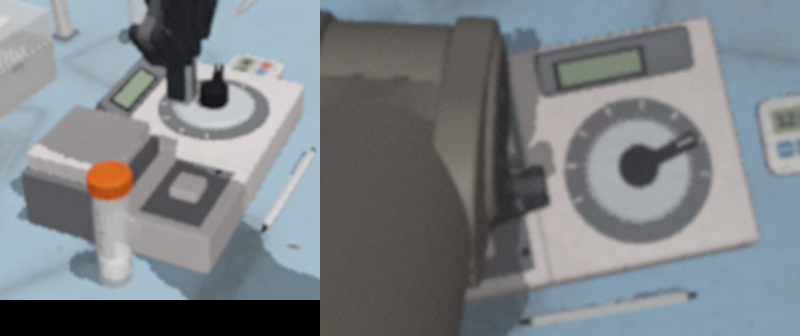

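The lever is on tick 6, with only the last tick (707,172) beyond it, and the hood is shut. Pressing the key.

Call:
play_rows(series=[[[-0.003,-0.002,-0.02,0,0,0],[0,0,-0.02,0,0,0],[0,0,-0.02,0,0,0],[0,0,-0.01,0,0,0],[0,0,-0.008,0,0,0],[0,0,-0.004,0,0,0],[0,0,-0.002,0,0,0],[0,0,-0.002,0,0,0],[0,0,0,0,0,0]]])

```text
clock: 15.9
ee_pos: [0.4786, -0.0304, 0.0355]
eef_rot: [-0.214, 3.133, -0.0]
force: [-0.2, -1.2, 1.0]
opening: -0.0001
finger_force: 0.6
```

Call:
play_rows(series=[[[0,0,-0.001,0,0,0],[0,0,-0.001,0,0,0],[0,0,0,0,0,0]]])

```text
clock: 16.2
ee_pos: [0.4786, -0.0304, 0.0333]
eef_rot: [-0.214, 3.133, -0.0]
force: [1.2, -0.8, 2.6]
opening: 0.0004
finger_force: 1.3
```

Call:
play_rows(series=[[[0,0,-0.001,0,0,0],[0,0,-0.001,0,0,0],[0,0,-0.001,0,0,0],[0,0,0,0,0,0],[0,0,0,0,0,0]]])

```text
clock: 16.7
ee_pos: [0.4787, -0.0303, 0.0315]
eef_rot: [-0.214, 3.133, 0.001]
force: [-4.9, -1.3, 22.5]
opening: -0.0002
finger_force: 11.3
```

The key bottomed out at 22 N. I'll release it and retreat upward.

Call:
play_rows(series=[[[0,0,0.004,0,0,0],[0,0,0.02,0,0,0],[0,0,0.04,0,0,0],[0,0,0.04,0,0,0],[0,0,0.03,0,0,0],[-0.02,0.04,0,0,0,0],[-0.02,0.04,0,0,0,0],[-0.02,0.04,0,0,0,0],[-0.01,0.04,0,0,0,0],[0,0.04,0,0,0,0],[0,0.04,0,0,0,0],[0,0,0,0,0,0],[0,0,0,0,0,0]]])

```text
clock: 18.0
ee_pos: [0.4075, 0.2102, 0.1636]
eef_rot: [0.218, -3.133, 0.001]
force: [-0.3, -1.3, 0.4]
opening: 0.0002
finger_force: 0.0
```

```bash
python3 - <<'E'
from cell import imaging,sensors
import cv2
b=imaging.snapshot("top")[185:325,215:415]
cv2.imwrite("pics/s6.png",cv2.resize(b,(800,560),interpolation=2)); print(sensors.sense()["ee_pos"])
E
```

```text
[0.40765204 0.20900499 0.16362038]
```

View pics/s6.png

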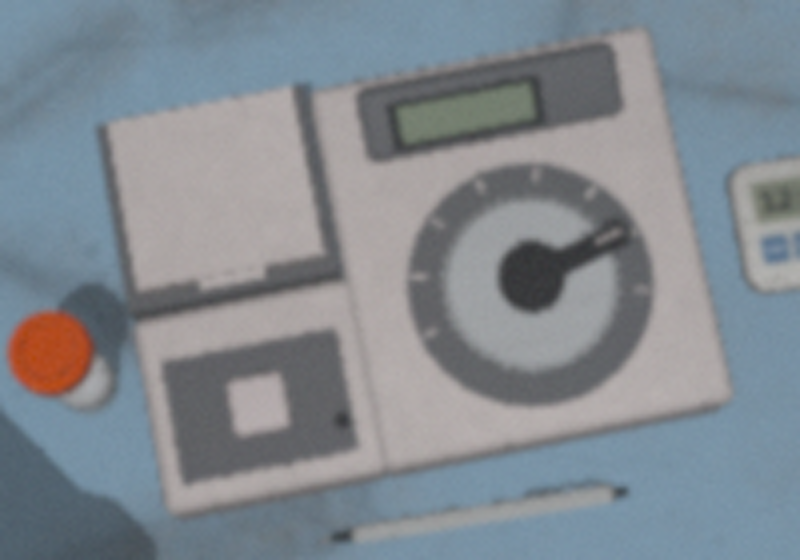

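The picture shows the hood shut, the lever on tick 6 at (620,235), the key out, and the tube, pen and timer unmoved. Handing in.

```bash
python3 -c "
from cell import robot
print(robot.close_job())"
```

```text
the job is handed in; nothing more can be done
None
```

The job is handed in, with no verdict returned: the hood is shut, the dial lever rests four clicks on (third tick to seventh), and after both the key was pressed until it bottomed out (22 N) and released; the tube, pen and timer stand where they were, and the last picture did not show the beaker.

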